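# Lock the dental model carrier with the blue T-key

### The arm

A 6-joint arm with a two-finger parallel gripper is mounted at the origin on the work surface. World frame = base frame: x ahead of the robot, y to its left, z up, the work surface at z = 0. Lengths are in m, angles in rad, forces in N, time in s.
With the tool pointing down it reaches from about 0.275 to 0.725 m from the base axis. Payload 15.9 kg.
Tool frame: the origin (TCP) lies at the centre of the arm's flange, where the gripper is bolted on; the fingertips stand 173 mm ahead of it and the grasp point (between the pads) lies 155 mm ahead of it; z points along the fingers, y is the line along which they close (so a half turn about z gives the same grasp; the last joint's range is limited). The gripper opens to 85 mm and grips with 20 to 120 N. Pads are 22 mm wide; open, the fingers measure 114 mm over their backs; the gripper's body (76 mm by 85 mm) begins 54 mm behind the grasp point. The pads swing forward as they close: fully open they stand 13 mm farther back than shut.
Start: joints at [1.128, 0.213, -0.034, 1.323, 0, 1.571], TCP at [0.214, 0.452, 0.405] pointing down, gripper open.
Joint ranges: [-2.98, 2.98], [-0.74, 1.72], [-1.14, 1.35], [-2.1, 2.04], [-1.57, 1.44], [-3.14, 3.14]. Speed limits (rad/s): [1.89, 1.89, 2.39, 2.57, 3.14, 3.14].

### API

Orientations are given as a rotation vector (axis times angle).
In Python, from bench import state, snapshot, finish_job gives the robot as it stands.
- The arm moves only by the shell command python3 -m creep 'ROWS' [FORCE]. ROWS is JSON, a list of rows, each an object of numbers: "dx", "dy", "dz": the shift along the tool's x, y, z in cm; "rx", "ry", "rz": the turn, a rotation vector about the tool's x, y, z in degrees; "jaw": the opening in per cent of the stroke, from 0 (shut) to 100 (fully open). A call has 1 to 12 rows; each row shifts and turns the commanded pose from where the row before left it, along the tool's axes as they then stand; what a row does not reach is not made up. A row lasts 1/8 s, in which the tool goes at most 62.5 mm and 10.7 degrees, less where a joint would pass 70% of its speed; a pose out of reach is approached as far as the arm can. A call is refused whole if a number of a shift passes 6.25 or a number of a turn 10.7, either way. A call with a gripper value outside its range is refused whole. The fingers move at their own pace and stop on an object; FORCE is the grip in N (left out, the last holds). Time passes only in rows, so rows that do not move let the fingers close. It gives the time, the measured TCP pose, the force, the opening and the grip force at its end, in the units of the state.
- state(): the state, without advancing time (a new reading comes with each control period).
- snapshot(name): name is "scene" or "top" or "wrist"; returns a dict with "pixels" (480x640x3 uint8, red, green, blue), "depth" (480x640 float32, m along the optical axis (not along the pixel's ray), 0 where there is no reading), "K" (3x3 intrinsics, pixels), "xyz" and "attitude" of the camera in the world; the wrist camera has in their place "hand_eye" (4x4, takes a point from camera to tool coordinates, whose origin is the TCP and whose axes are the flange's). Camera axes: x right, y down, z forward; pixel columns grow to the right and rows downward; lengths in m; the calibration is good to about 2 mm. A picture is of the moment at which its call begins: read the wrist's pose just before it.
- finish_job(): hands the job in; it is judged then, once.
The state is a dict: "clock": time; "joint_pos": joint angles; "joint_vel": joint speeds; "tau": joint torques, N m; "eef_pos": TCP position; "tool_rot": TCP orientation; "ft_force": force on the tool from outside, world axes, zero at the start; "moment": the same for the moment, N m; "gripper_width": opening from 0.0 (shut) to 1.0 (fully open); "gripper_force": force on a finger pad.
Only numpy, scipy, OpenCV 4.12 (cv2) and the standard library are available. Lean on these libraries where they do the work, as an engineer would, in place of code of your own. Each camera call takes 0.05 s, during which the arm holds its last target. There are 200 camera calls.

### The job

Lock the carrier with the plaster dental model down on its stand: take the blue T-key out of the rack, put its crossbar down through the carrier's slot, near the middle, until the collar sits on the plate, then give it a quarter turn so that the crossbar lies across the slot underneath and holds, and let go with the key upright. Leave the orange and grey keys undisturbed in the rack.

Things in the scene. Friction and masses are not known exactly. Their poses are not given: they have to be found in the camera images.
- blue_grip (a point): Handle centre of the blue T-key hanging by its collar in a rack slot. Blue upright bar handle 40 mm long (y), 12 thick, 40 high; below it a steel collar 40 dia., 6 thick, a 10 dia. shank 20 long, and a crossbar 50 long (y), 10 x 10, parallel to the handle. Collar underside 26 below this point, crossbar foot 56 below. z up, 0.15 kg at most.
- slot (a point): Centre of the slot's mouth, on the top face (65 mm above the table) of the fixed carrier's grey plate. Slot 62 long (y axis), 22 wide (x), through 12 thick plate, open space below; the key's turned crossbar cannot come back up. z up. Plate flat for 55 on the -x side, 65 to each y side; the ivory dental arch stands on the +x side from 79 off, 40 high.
- orange_grip (a point): Handle centre of the orange key, to be left alone: looks like the blue one but for its colour and a short crossbar; same axes. The three keys stand in any order in three slots 85 mm apart in a row along y in the light grey rack, its deck 45 above the table.
- grey_grip (a point): Handle centre of the dark grey key, to be left alone: otherwise like the orange one. A row of brown-capped jars stands on the same rack, parallel to the row of keys, 110 mm farther from the robot; their tops are 43 above the deck, level with the handles' tops.
Mind the look-alikes: they are no part of the job. Leave any green or turquoise look-alike of the part that bears blue_grip alone.

How it is judged:
On the way:
1. the blue key's crossbar has passed down through the carrier's slot (z of blue_grip in the frame of slot between 0.02 and 0.033 m and horizontal distance between blue_grip and slot below 0.02 m and angle between the y axis of blue_grip and the y axis of slot, either way round below 0.45 rad), for 0.1 s.
At the end, for the whole second after the job is handed in: Blue key at rest, released, upright within 10 degrees, collar on the plate within 4 mm, centre within 18 mm of the slot's centre, crossbar within 25 degrees of square to the slot; orange and grey keys within 30 mm of where they began (z of blue_grip in the frame of slot between 0.02 and 0.03 m and horizontal distance between blue_grip and slot below 0.018 m and angle between the y axis of blue_grip and the y axis of slot, either way round above 1.13 rad and angle between blue_grip's own z axis and vertical below 0.17 rad and linear speed of blue_key below 0.02 m/s and distance of each of orange_grip, grey_grip from where it was at the start of the episode below 0.03 m); the robot touches nothing.
It fails at once if the orange or the grey key is moved by more than 30 mm (not (distance of each of orange_grip, grey_grip from where it was at the start of the episode below 0.03 m)).
It also fails if it takes over 42 s, if anything falls off the work surface, if the arm or the gripper's body presses on something with over 40 N, if the wrist force passes 120 N, or if a joint passes its speed limit or range.

## Working session

There is one attempt and no reset: what is moved stays moved. The work goes in short steps, Python scripts to look and compute and a shell command to move; the robot and the scene stay as the last step left them, time stands still between calls to the robot, and variables do not carry over. Pictures are saved under pics/ and viewed, at most 10 in all, crops included, and the job is handed in when it is done.

```bash
mkdir -p pics; cat > h.py <<'E'
import numpy as np,cv2
from scipy.spatial.transform import Rotation as R
from bench import state,snapshot
def cam(name):
    s=state(); d=snapshot(name); K=np.array(d["K"])
    if name=="wrist":
        T=np.eye(4);T[:3,:3]=R.from_rotvec(s["tool_rot"]).as_matrix();T[:3,3]=s["eef_pos"];T=T@np.array(d["hand_eye"])
    else:
        a=np.array(d["attitude"]);T=np.eye(4);T[:3,3]=d["xyz"]
        T[:3,:3]=a if a.shape==(3,3) else (R.from_rotvec(a).as_matrix() if a.size==3 else R.from_quat(a).as_matrix())
    return d,K,T
def cloud(d,K,T):
    v,u=np.mgrid[:480,:640];z=d["depth"]
    p=np.stack([(u-K[0,2])/K[0,0]*z,(v-K[1,2])/K[1,1]*z,z],-1)
    P=p@T[:3,:3].T+T[:3,3];P[z==0]=np.nan;return P
def save(n,im): cv2.imwrite("pics/"+n+".png",im[:,:,::-1])
E
python3 - <<'E'
from h import *
print(state())
for n in("top","scene"):
    d,K,T=cam(n);print(n,d.get("attitude"),d.get("xyz"),K.tolist());save(n+"0",d["pixels"])
    np.savez(n+".npz",P=cloud(d,K,T),im=d["pixels"],K=K,T=T)
E
```

```text
{'clock': 0.0, 'joint_pos': array([ 1.12799772e+00,  2.13370843e-01, -3.50696388e-02,  1.32350142e+00,
       -5.00355702e-05,  1.57081931e+00]), 'joint_vel': array([ 0.00043642,  0.00113968,  0.0004485 ,  0.0026311 ,  0.0002719 ,
       -0.00017231]), 'tau': array([ 5.18932138e-03, -6.86162853e+01,  4.87118626e+01,  1.74416421e-02,
        2.51667734e-04, -2.59765159e-05]), 'eef_pos': array([0.21417757, 0.45164049, 0.40420453]), 'tool_rot': array([-6.89868535e-01, -3.06470372e+00,  1.77269359e-03]), 'ft_force': array([0.38523473, 0.03460979, 0.0453828 ]), 'moment': array([-0.01545477,  0.01014419, -0.0093564 ]), 'gripper_force': 0.0, 'gripper_width': 1.0005996208652748}
top [-2.11637316  2.08660849 -0.24765781] [0.31834831 0.07189205 0.88678251] [[457.0196886427784, 0.0, 320.28760658860665], [0.0, 457.0196886427784, 235.50944571686233], [0.0, 0.0, 1.0]]
scene [-1.93186517 -1.59066334  0.5922143 ] [ 1.1130048  -0.05337005  0.81537893] [[566.5577972898612, 0.0, 320.82590996317685], [0.0, 566.5577972898612, 244.5409422355953], [0.0, 0.0, 1.0]]
```

View pics/top0.png

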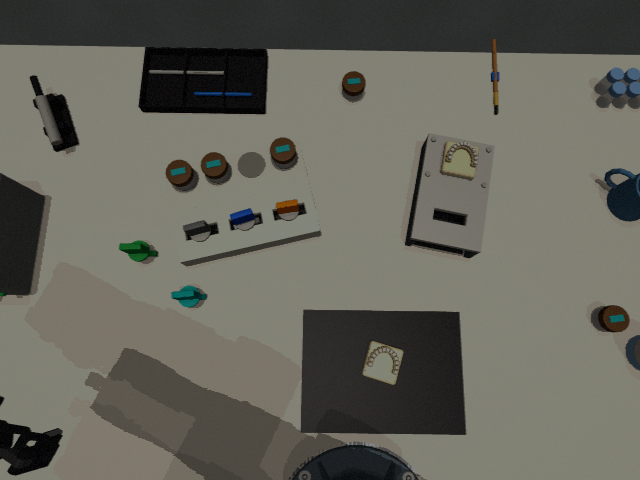

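View pics/scene0.png

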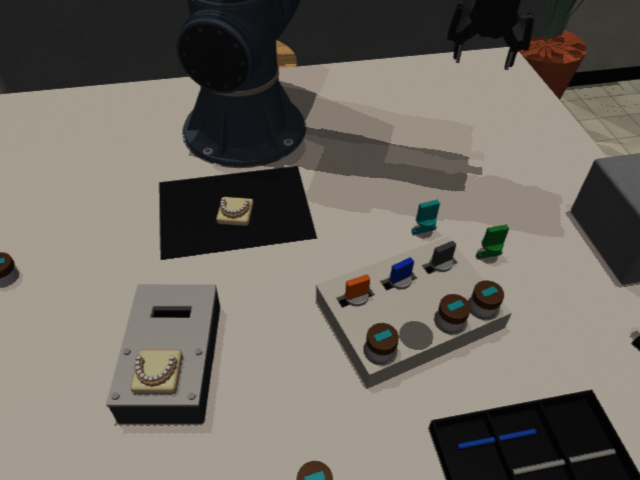

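The top view shows the rack with the grey (197,228), blue (242,216) and orange (288,207) keys. The carrier slot is at (450,216), with the arch beyond it at (461,158).

These could be mistaken for the blue key:
- the blue pen in the tray (222,94)
- the blue cans (622,82)
- the mug (628,195)
- the turquoise key (188,296)
- the green key (138,250)

I choose the blue handle between the grey and orange keys in the rack, at (242,216). The second dental model, on the black mat (383,363), is not the carrier.

```bash
cat > m.py <<'E'
from h import *
def ray(u,v,K,T,z):
    r=T[:3,:3]@np.array([(u-K[0,2])/K[0,0],(v-K[1,2])/K[1,1],1]);o=T[:3,3];return o+r*(z-o[2])/r[2]
def comp(mask,near=None,minA=20):
    n,l,s,c=cv2.connectedComponentsWithStats(mask.astype(np.uint8))
    ids=[i for i in range(1,n) if s[i,4]>=minA]
    i=min(ids,key=lambda i:np.hypot(*(c[i]-near)));return l==i
def rect(m,P=None):
    c=max(cv2.findContours(m.astype(np.uint8),cv2.RETR_EXTERNAL,cv2.CHAIN_APPROX_NONE)[0],key=len);return cv2.minAreaRect(c)
E
python3 - <<'E'
from m import *
for n,b,o,g,sl in(("top",(242,216),(288,207),(197,228),(450,216)),("scene",(402,272),(358,288),(443,256),(172,312))):
    f=np.load(n+".npz");P,im,K,T=f["P"],f["im"].astype(int),f["K"],f["T"]
    hsv=cv2.cvtColor(f["im"],cv2.COLOR_RGB2HSV).astype(int);H,S,V=[hsv[...,i] for i in range(3)]
    print(n)
    for nm,mask,c in(("blue",(H>105)&(H<130)&(S>150)&(V>60),b),("orange",(H<18)&(S>150)&(V>120),o),("grey",(V<75)&(S<90),g)):
        m=comp(mask,np.array(c)); q=P[m];q=q[~np.isnan(q[:,0])]
        t=q[q[:,2]>np.nanpercentile(q[:,2],95)-.006]
        xy=(t[:,:2].max(0)+t[:,:2].min(0))/2
        r=cv2.minAreaRect(t[:,:2].astype(np.float32)*1000)
        print(nm,m.sum(),"zmax",np.percentile(q[:,2],[5,95]),"top med",np.median(t,0),"rect mm",r)
    m=comp((V<90)&(np.abs(np.mgrid[:480,:640][1]-sl[0])<30)&(np.abs(np.mgrid[:480,:640][0]-sl[1])<25),np.array(sl))
    c=rect(m); pts=cv2.boxPoints(c);w=np.array([ray(u,v,K,T,.065) for u,v in pts]);
    print("slot",m.sum(),w.mean(0),[np.linalg.norm(w[i]-w[i-1]) for i in range(4)],w[:,:2].tolist())
    yy,xx=sl; print("plate z",np.nanmedian(P[sl[1]+14:sl[1]+20,sl[0]-10:sl[0]+10,2]))
E
```

```text
top
blue 125 zmax [0.08762728 0.09183363] top med [0.54307829 0.21361447 0.08989159] rect mm ((543.31103515625, 214.19338989257812), (11.657230377197266, 38.58668518066406), 21.22723388671875)
orange 106 zmax [0.08740198 0.09208097] top med [0.56385731 0.13089154 0.08983258] rect mm ((563.6284790039062, 131.99339294433594), (11.014442443847656, 37.15096664428711), 13.393477439880371)
grey 386 zmax [0.00037622 0.09157964] top med [0.51921069 0.29666949 0.08990646] rect mm ((519.9934692382812, 296.68145751953125), (11.68340015411377, 39.80425262451172), 17.363231658935547)
slot 408 [ 0.55108972 -0.17181515  0.065     ] [np.float64(0.06303542570778897), np.float64(0.02339675229053619), np.float64(0.06341576489221326), np.float64(0.023339922732486616)] [[0.5460845131986675, -0.1380664839525577], [0.5688101668673831, -0.14362999750734515], [0.5560202745821721, -0.20574262015521896], [0.5334439120305665, -0.1998214845296056]]
plate z 0.06408441836991652
scene
blue 118 zmax [0.08816492 0.09265093] top med [0.5449427  0.21178503 0.0903093 ] rect mm ((544.1513061523438, 210.83609008789062), (12.23836898803711, 39.23573303222656), 19.4014949798584)
orange 123 zmax [0.08906721 0.09284826] top med [0.56461796 0.12990472 0.09080784] rect mm ((564.3444213867188, 129.5340576171875), (12.459634780883789, 37.67570877075195), 10.572254180908203)
grey 529 zmax [0.00208393 0.09139914] top med [0.52211455 0.29454988 0.09010553] rect mm ((521.4706420898438, 294.9682312011719), (11.939194679260254, 39.433380126953125), 15.332653045654297)
slot 468 [ 0.55190924 -0.17423585  0.065     ] [np.float64(0.021762622603526675), np.float64(0.06585625871597921), np.float64(0.02162397528842778), np.float64(0.06483668441830019)] [[0.5349134142941872, -0.2063226486740607], [0.5472239269347247, -0.14162722309702971], [0.5688235830350379, -0.14265248580616183], [0.5566760291222904, -0.20634104506365442]]
plate z 0.0653199150459235
```

```bash
python3 -c "
import cv2
a=cv2.imread('pics/top0.png')[180:260,160:330];b=cv2.imread('pics/scene0.png')[230:320,320:480]
a=cv2.resize(a,(500,300));b=cv2.resize(b,(500,290));cv2.imwrite('pics/crop1.png',cv2.vconcat([a,b]))"
```

```text
(no output)
```

View pics/crop1.png

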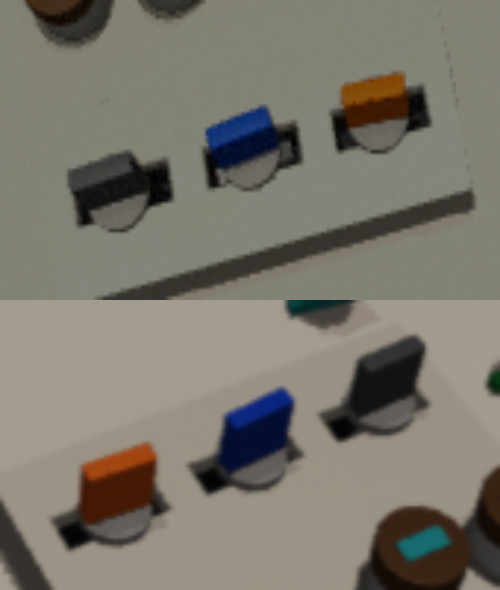

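The crop confirms that the middle key in the rack is the blue one. Its grip is at about (0.543,0.213,0.071) with yaw about 20°, and the heights and sizes match the description. The slot is at (0.551,-0.173) with yaw about -11°. I'll move above the rack.

```bash
python3 -m creep '[{"dx":-4,"dy":-0.75,"jaw":60},{"dx":-4,"dy":-0.75},{"dx":-4,"dy":-0.75},{"dx":-4,"dy":-0.75},{"dx":-4,"dy":-0.75},{"dx":-4,"dy":-0.75},{"dx":-4,"dy":-0.75},{"dx":-4,"dy":-0.75},{"dx":-4,"dy":-0.75},{"dx":-4,"dy":-0.75},{},{}]' 40
python3 -m creep '[{"rz":9},{"rz":9},{"rz":9},{"rz":9},{"rz":9},{},{}]'
cat > w.py <<'E'
from m import *
import sys
def go(target,yaw):  # tool-frame shift (cm) and rz (deg)
    s=state();M=R.from_rotvec(s["tool_rot"]).as_matrix();a=np.degrees(np.arctan2(M[1,1],M[0,1]))
    print("eef",s["eef_pos"].round(4),"tooly yaw",a.round(2),"tilt",np.degrees(np.arccos(-M[2,2])).round(2),"shift cm",(M.T@(np.array(target)-s["eef_pos"])*100).round(2),"rz",round((a-yaw+90)%180-90,1),"F",s["ft_force"].round(1),"w",round(s["gripper_width"],3),"gf",s["gripper_force"],"t",s["clock"])
def blue(d,K,T):
    hsv=cv2.cvtColor(d["pixels"],cv2.COLOR_RGB2HSV).astype(int);H,S,V=[hsv[...,i] for i in range(3)]
    P=cloud(d,K,T);m=(H>105)&(H<130)&(S>150)&(V>50);q=P[m&~np.isnan(P[...,0])]
    return q
E
python3 - <<'E'
from w import *
d,K,T=cam("wrist");save("w1",d["pixels"]);q=blue(d,K,T)
q=q[np.hypot(q[:,0]-.543,q[:,1]-.213)<.05];t=q[q[:,2]>.084]
print(len(q),np.percentile(q[:,2],[5,95]),np.median(t,0),cv2.minAreaRect(t[:,:2].astype(np.float32)*1000))
go((.5435,.213,.231),20)
E
```

```text
$[0]: bad value
$[0]: bad value
Traceback (most recent call last):
IndexError: index -1 is out of bounds for axis 0 with size 0
```

View pics/w1.png

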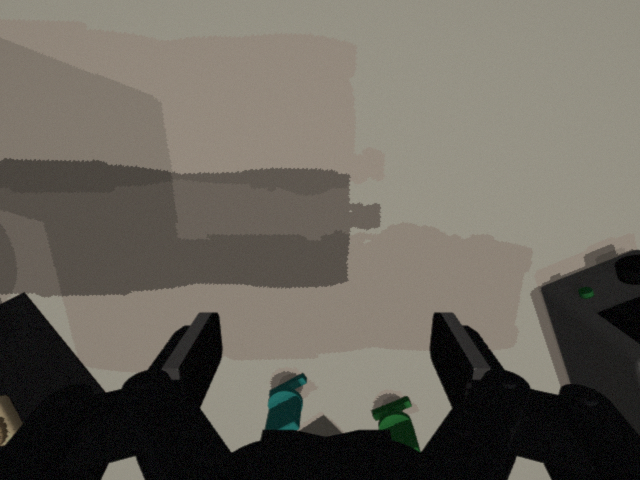

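The wrist view is still from the start pose: the teal (288,400) and green (395,420) look-alikes are ahead, with the fingers in frame. The rows were refused, probably because every row needs all its keys.

```bash
python3 -m creep '[{"dx":-4,"dy":-0.75,"dz":0,"rx":0,"ry":0,"rz":0,"jaw":60}]' 40; python3 -m creep --help | head -20
```

```text
clock: 0.28
eef_pos: [0.2464, 0.4284, 0.4043]
tool_rot: [-0.685, -3.065, 0.001]
ft_force: [0.8, 0.2, 0.3]
gripper_width: 0.822
gripper_force: 0.0invalid input: not JSON, or not a number
```

```bash
python3 -m creep '[{"dx":-4,"dy":-0.75,"dz":0,"rx":0,"ry":0,"rz":0,"jaw":60},{"dx":-4,"dy":-0.75,"dz":0,"rx":0,"ry":0,"rz":0,"jaw":60},{"dx":-4,"dy":-0.75,"dz":0,"rx":0,"ry":0,"rz":0,"jaw":60},{"dx":-4,"dy":-0.75,"dz":0,"rx":0,"ry":0,"rz":0,"jaw":60},{"dx":-4,"dy":-0.75,"dz":0,"rx":0,"ry":0,"rz":0,"jaw":60},{"dx":-4,"dy":-0.75,"dz":0,"rx":0,"ry":0,"rz":0,"jaw":60},{"dx":-4,"dy":-0.75,"dz":0,"rx":0,"ry":0,"rz":0,"jaw":60}]'
python3 -m creep '[{"dx":0,"dy":0,"dz":0,"rx":0,"ry":0,"rz":9,"jaw":60},{"dx":0,"dy":0,"dz":0,"rx":0,"ry":0,"rz":9,"jaw":60},{"dx":0,"dy":0,"dz":0,"rx":0,"ry":0,"rz":9,"jaw":60},{"dx":0,"dy":0,"dz":0,"rx":0,"ry":0,"rz":9,"jaw":60},{"dx":0,"dy":0,"dz":0,"rx":0,"ry":0,"rz":9,"jaw":60},{"dx":0,"dy":0,"dz":0,"rx":0,"ry":0,"rz":0,"jaw":60}]'
python3 - <<'E'
from w import *
go((.5435,.213,.231),20)
d,K,T=cam("wrist");save("w2",d["pixels"]);q=blue(d,K,T)
q=q[np.hypot(q[:,0]-.543,q[:,1]-.213)<.05];t=q[q[:,2]>.084]
print(len(q));print(np.percentile(q[:,2],[5,95]),np.median(t,0),cv2.minAreaRect(t[:,:2].astype(np.float32)*1000))
E
```

```text
clock: 1.15
eef_pos: [0.4786, 0.2595, 0.4045]
tool_rot: [-0.69, -3.065, 0.0]
ft_force: [0.6, 1.5, -0.3]
gripper_width: 0.596
gripper_force: 0.0
clock: 1.9
eef_pos: [0.4776, 0.2604, 0.4045]
tool_rot: [-1.809, -2.568, 0.001]
ft_force: [0.4, -0.5, 0.1]
gripper_width: 0.602
gripper_force: 0.0
eef [0.4776 0.2604 0.4045] tooly yaw 19.68 tilt 0.03 shift cm [-6.68  4.61 17.35] rz -0.3 F [ 0.4 -0.5  0.1] w 0.602 gf 0.0 t 1.9
865
[0.06273682 0.0923658 ] [0.54162595 0.21578247 0.09129365] ((542.4224243164062, 214.39126586914062), (11.962920188903809, 38.51245880126953), 20.891691207885742)
```

View pics/w2.png

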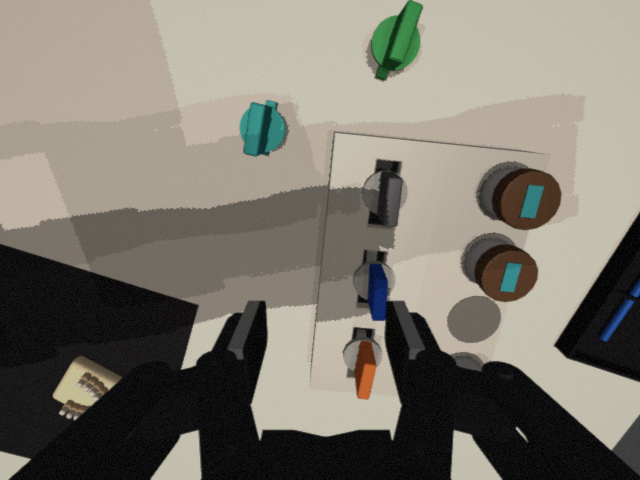

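The wrist view shows the blue handle (377,290) between grey (388,205) and orange (366,370), with the jars to the right. The near measurement agrees within 1.5 mm. I'll align, then descend.

```bash
python3 -m creep '[{"dx":-3.3,"dy":2.3,"dz":0,"rx":0,"ry":0,"rz":-1,"jaw":60},{"dx":-3.3,"dy":2.3,"dz":0,"rx":0,"ry":0,"rz":0,"jaw":60},{"dx":0,"dy":0,"dz":3.5,"rx":0,"ry":0,"rz":0,"jaw":60},{"dx":0,"dy":0,"dz":3.5,"rx":0,"ry":0,"rz":0,"jaw":60},{"dx":0,"dy":0,"dz":2,"rx":0,"ry":0,"rz":0,"jaw":60},{"dx":0,"dy":0,"dz":0,"rx":0,"ry":0,"rz":0,"jaw":60},{"dx":0,"dy":0,"dz":0,"rx":0,"ry":0,"rz":0,"jaw":60}]'
python3 - <<'E'
from w import *
go((.543,.2135,.231),20.7)
d,K,T=cam("wrist");q=blue(d,K,T)
q=q[np.hypot(q[:,0]-.543,q[:,1]-.213)<.05];t=q[q[:,2]>.084]
print(len(q));print(np.percentile(q[:,2],[5,95]),np.median(t,0),cv2.minAreaRect(t[:,:2].astype(np.float32)*1000))
E
```

```text
clock: 2.82
eef_pos: [0.5438, 0.2144, 0.3157]
tool_rot: [1.785, 2.584, 0.002]
ft_force: [-0.6, 0.6, 0.3]
gripper_width: 0.6
gripper_force: 0.0
eef [0.5438 0.2144 0.3157] tooly yaw 20.72 tilt 0.07 shift cm [-0.06 -0.12  8.47] rz 0.0 F [-0.6  0.6  0.3] w 0.6 gf 0.0 t 2.825
1497
[0.06503624 0.09241864] [0.54266549 0.21616725 0.09138341] ((543.1982421875, 214.15829467773438), (11.344407081604004, 39.44785690307617), 18.366737365722656)
```

```bash
python3 -m creep '[{"dx":0,"dy":0,"dz":3,"rx":0,"ry":0,"rz":0,"jaw":60},{"dx":0,"dy":-0.1,"dz":3,"rx":0,"ry":0,"rz":0,"jaw":60},{"dx":0,"dy":0,"dz":2.5,"rx":0,"ry":0,"rz":0,"jaw":60},{"dx":0,"dy":0,"dz":0,"rx":0,"ry":0,"rz":0,"jaw":60},{"dx":0,"dy":0,"dz":0,"rx":0,"ry":0,"rz":0,"jaw":0},{"dx":0,"dy":0,"dz":0,"rx":0,"ry":0,"rz":0,"jaw":0},{"dx":0,"dy":0,"dz":0,"rx":0,"ry":0,"rz":0,"jaw":0},{"dx":0,"dy":0,"dz":0,"rx":0,"ry":0,"rz":0,"jaw":0},{"dx":0,"dy":0,"dz":0,"rx":0,"ry":0,"rz":0,"jaw":0},{"dx":0,"dy":0,"dz":0,"rx":0,"ry":0,"rz":0,"jaw":0}]' 50
```

```text
clock: 4.12
eef_pos: [0.5431, 0.2142, 0.2311]
tool_rot: [1.787, 2.582, 0.003]
ft_force: [-2.1, 0.3, 7.8]
gripper_width: 0.131
gripper_force: 48.8
```

```bash
python3 -m creep '[{"dx":0,"dy":0,"dz":-1,"rx":0,"ry":0,"rz":0,"jaw":0},{"dx":0,"dy":0,"dz":-2,"rx":0,"ry":0,"rz":0,"jaw":0},{"dx":0,"dy":0,"dz":-3,"rx":0,"ry":0,"rz":0,"jaw":0},{"dx":0,"dy":0,"dz":-3,"rx":0,"ry":0,"rz":0,"jaw":0},{"dx":0,"dy":0,"dz":-3,"rx":0,"ry":0,"rz":0,"jaw":0},{"dx":0,"dy":0,"dz":-2,"rx":0,"ry":0,"rz":0,"jaw":0},{"dx":0,"dy":0,"dz":0,"rx":0,"ry":0,"rz":0,"jaw":0}]'
python3 - <<'E'
from w import *
go((.5515,-.173,.375),-11.2)
d,K,T=cam("wrist");save("w3",d["pixels"])
E
```

```text
clock: 5.0
eef_pos: [0.5429, 0.2141, 0.3716]
tool_rot: [1.787, 2.582, 0.004]
ft_force: [0.1, -0.4, -1.8]
gripper_width: 0.135
gripper_force: 48.8
eef [0.5429 0.2141 0.3716] tooly yaw 20.63 tilt 0.18 shift cm [-36.53 -12.83  -0.38] rz 31.8 F [ 0.1 -0.4 -1.8] w 0.135 gf 48.818321228027344 t 5.0
```

View pics/w3.png

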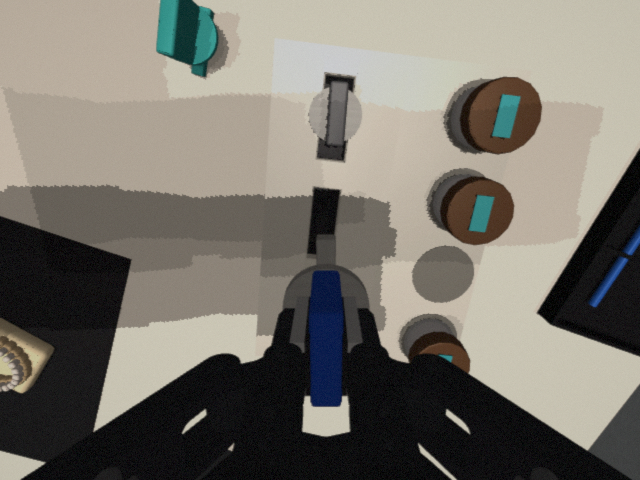

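The key is held squarely, with the blue handle at (326,335), and the rack slot it left is empty. The grey key is undisturbed. I'll carry it just past the slot so the wrist camera can see it.

```bash
python3 -m creep '[{"dx":-3.7,"dy":-1.46,"dz":0,"rx":0,"ry":0,"rz":0,"jaw":0},{"dx":-3.7,"dy":-1.46,"dz":0,"rx":0,"ry":0,"rz":0,"jaw":0},{"dx":-3.7,"dy":-1.46,"dz":0,"rx":0,"ry":0,"rz":0,"jaw":0},{"dx":-3.7,"dy":-1.46,"dz":0,"rx":0,"ry":0,"rz":0,"jaw":0},{"dx":-3.7,"dy":-1.46,"dz":0,"rx":0,"ry":0,"rz":0,"jaw":0},{"dx":-3.7,"dy":-1.46,"dz":0,"rx":0,"ry":0,"rz":0,"jaw":0},{"dx":-3.7,"dy":-1.46,"dz":0,"rx":0,"ry":0,"rz":0,"jaw":0},{"dx":-3.7,"dy":-1.46,"dz":0,"rx":0,"ry":0,"rz":0,"jaw":0},{"dx":-3.7,"dy":-1.46,"dz":0,"rx":0,"ry":0,"rz":0,"jaw":0},{"dx":-3.7,"dy":-1.46,"dz":0,"rx":0,"ry":0,"rz":0,"jaw":0},{"dx":-3.7,"dy":-1.46,"dz":0,"rx":0,"ry":0,"rz":0,"jaw":0},{"dx":-3.7,"dy":-1.46,"dz":0,"rx":0,"ry":0,"rz":0,"jaw":0}]'
python3 -m creep '[{"dx":0,"dy":0,"dz":0,"rx":0,"ry":0,"rz":8,"jaw":0},{"dx":0,"dy":0,"dz":0,"rx":0,"ry":0,"rz":8,"jaw":0},{"dx":0,"dy":0,"dz":0,"rx":0,"ry":0,"rz":8,"jaw":0},{"dx":0,"dy":0,"dz":0,"rx":0,"ry":0,"rz":8,"jaw":0},{"dx":0,"dy":0,"dz":0,"rx":0,"ry":0,"rz":0,"jaw":0},{"dx":0,"dy":0,"dz":0,"rx":0,"ry":0,"rz":0,"jaw":0}]'
python3 - <<'E'
from w import *
go((.5515,-.173,.375),-11.2)
d,K,T=cam("wrist");save("w4",d["pixels"]);np.savez("w4.npz",P=cloud(d,K,T),im=d["pixels"],K=K,T=T)
s=state();M=R.from_rotvec(s["tool_rot"]).as_matrix()
q=(blue(d,K,T)-s["eef_pos"])@M;q=q[(np.abs(q[:,0])<.05)&(np.abs(q[:,1])<.04)]
t=q[q[:,2]<np.percentile(q[:,2],5)+.006];print("handle in tool",np.percentile(q[:,2],[5,95]),cv2.minAreaRect(t[:,:2].astype(np.float32)*1000))
E
```

```text
clock: 6.55
eef_pos: [0.5347, -0.2645, 0.3686]
tool_rot: [-1.787, -2.582, 0.0]
ft_force: [0.4, 0.7, -1.4]
gripper_width: 0.132
gripper_force: 48.8
clock: 7.3
eef_pos: [0.535, -0.2633, 0.3692]
tool_rot: [-2.427, -1.994, 0.001]
ft_force: [-0.4, 0.8, -1.3]
gripper_width: 0.133
gripper_force: 48.9
eef [ 0.535  -0.2633  0.3692] tooly yaw -11.19 tilt 0.05 shift cm [ 9.17 -0.13 -0.58] rz 0.0 F [-0.4  0.8 -1.3] w 0.133 gf 48.88104557991028 t 7.3
handle in tool [0.13908694 0.16860018] ((0.17889404296875, -0.16371822357177734), (11.51514720916748, 39.68603515625), 89.98039245605469)
```

View pics/w4.png

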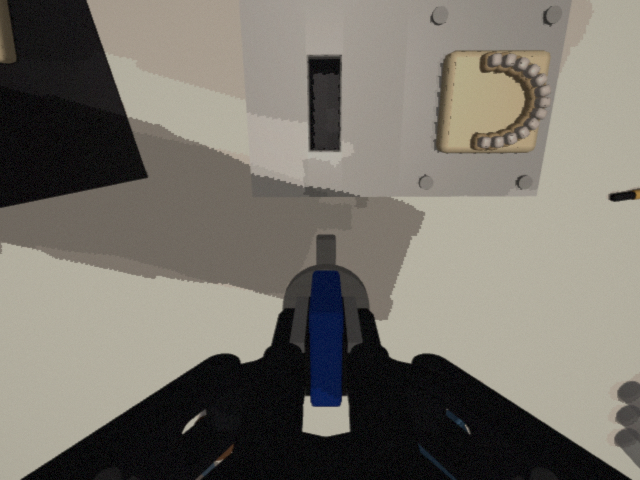

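The slot is seen clearly at (308–341, 55–151), with the arch to the right at (510,100). The key is centred in the hand, with its handle at (326,335). I'll measure the slot from this view.

```bash
python3 - <<'E'
from w import *
f=np.load("w4.npz");im,K,T,P=f["im"],f["K"],f["T"],f["P"]
g=cv2.cvtColor(im,cv2.COLOR_RGB2GRAY);m=np.zeros_like(g,bool);m[45:160,295:355]=g[45:160,295:355]<85
m=comp(m,np.array((325,103)));c=rect(m);print(c)
w=np.array([ray(u,v,K,T,.065) for u,v in cv2.boxPoints(c)])
print("plate z",np.nanmedian(P[80:130,270:295,2]),w.mean(0),[np.linalg.norm(w[i]-w[i-1]).round(4) for i in range(4)])
e=max((w[i]-w[i-1] for i in range(4)),key=np.linalg.norm);yaw=np.degrees(np.arctan2(-e[0],e[1]));yaw=(yaw+90)%180-90;print("slot yaw",yaw)
go((*w.mean(0)[:2],.26),yaw)
E
```

```text
((324.5, 102.5), (95.0, 33.0), 90.0)
plate z 0.06540951132784023 [ 0.55170013 -0.17301437  0.065     ] [np.float64(0.0623), np.float64(0.0223), np.float64(0.0623), np.float64(0.024)]
slot yaw -12.07618991932415
eef [ 0.535  -0.2633  0.3693] tooly yaw -11.22 tilt 0.03 shift cm [ 9.17 -0.11 10.93] rz 0.9 F [-0.3 -0.5 -0.7] w 0.134 gf 48.880780935287476 t 7.35
```

```bash
python3 -m creep '[{"dx":3,"dy":-0.1,"dz":0,"rx":0,"ry":0,"rz":0,"jaw":0},{"dx":3.2,"dy":0,"dz":0,"rx":0,"ry":0,"rz":0,"jaw":0},{"dx":3,"dy":0,"dz":0,"rx":0,"ry":0,"rz":0,"jaw":0},{"dx":0,"dy":0,"dz":3,"rx":0,"ry":0,"rz":0,"jaw":0},{"dx":0,"dy":0,"dz":3,"rx":0,"ry":0,"rz":0,"jaw":0},{"dx":0,"dy":0,"dz":1.5,"rx":0,"ry":0,"rz":0,"jaw":0},{"dx":0,"dy":0,"dz":0,"rx":0,"ry":0,"rz":0,"jaw":0},{"dx":0,"dy":0,"dz":0,"rx":0,"ry":0,"rz":0,"jaw":0}]'
python3 - <<'E'
from w import *
go((.5517,-.173,.251),-11.4)
E
```

```text
clock: 8.35
eef_pos: [0.5526, -0.1731, 0.2958]
tool_rot: [2.429, 1.99, 0.001]
ft_force: [0.3, -0.3, -0.9]
gripper_width: 0.138
gripper_force: 48.9
eef [ 0.5526 -0.1731  0.2958] tooly yaw -11.36 tilt 0.08 shift cm [-0.01 -0.1   4.48] rz 0.0 F [ 0.3 -0.3 -0.9] w 0.138 gf 48.87015223503113 t 8.35
```

```bash
python3 -m creep '[{"dx":0,"dy":-0.1,"dz":1,"rx":0,"ry":0,"rz":0,"jaw":0},{"dx":0,"dy":0,"dz":0.8,"rx":0,"ry":0,"rz":0,"jaw":0},{"dx":0,"dy":0,"dz":0.8,"rx":0,"ry":0,"rz":0,"jaw":0},{"dx":0,"dy":0,"dz":0.6,"rx":0,"ry":0,"rz":0,"jaw":0},{"dx":0,"dy":0,"dz":0,"rx":0,"ry":0,"rz":0,"jaw":0}]'
python3 -m creep '[{"dx":0,"dy":0,"dz":0.5,"rx":0,"ry":0,"rz":0,"jaw":0},{"dx":0,"dy":0,"dz":0.4,"rx":0,"ry":0,"rz":0,"jaw":0},{"dx":0,"dy":0,"dz":0.2,"rx":0,"ry":0,"rz":0,"jaw":0},{"dx":0,"dy":0,"dz":0,"rx":0,"ry":0,"rz":0,"jaw":0},{"dx":0,"dy":0,"dz":0,"rx":0,"ry":0,"rz":0,"jaw":0}]'
python3 -c "
from w import *
go((.5517,-.173,.251),-11.4)"
```

```text
clock: 8.98
eef_pos: [0.5511, -0.1726, 0.2622]
tool_rot: [-2.43, -1.99, 0.001]
ft_force: [0.2, 0.8, -0.8]
gripper_width: 0.132
gripper_force: 48.9
clock: 9.6
eef_pos: [0.5513, -0.1727, 0.2518]
tool_rot: [2.43, 1.99, 0.0]
ft_force: [-0.6, -0.1, 0.0]
gripper_width: 0.136
gripper_force: 48.9
eef [ 0.5513 -0.1727  0.2518] tooly yaw -11.37 tilt 0.01 shift cm [-0.02  0.04  0.08] rz 0.0 F [-0.6 -0.1  0. ] w 0.136 gf 48.869563937187195 t 9.6
```

The crossbar is through, with the collar about 1 mm above the plate and no contact force. Now the quarter turn.

```bash
python3 -m creep '[{"dx":0,"dy":0,"dz":0,"rx":0,"ry":0,"rz":-9,"jaw":0},{"dx":0,"dy":0,"dz":0,"rx":0,"ry":0,"rz":-9,"jaw":0},{"dx":0,"dy":0,"dz":0,"rx":0,"ry":0,"rz":-9,"jaw":0},{"dx":0,"dy":0,"dz":0,"rx":0,"ry":0,"rz":-9,"jaw":0},{"dx":0,"dy":0,"dz":0,"rx":0,"ry":0,"rz":-9,"jaw":0},{"dx":0,"dy":0,"dz":0,"rx":0,"ry":0,"rz":-9,"jaw":0},{"dx":0,"dy":0,"dz":0,"rx":0,"ry":0,"rz":-9,"jaw":0},{"dx":0,"dy":0,"dz":0,"rx":0,"ry":0,"rz":-9,"jaw":0},{"dx":0,"dy":0,"dz":0,"rx":0,"ry":0,"rz":-9,"jaw":0},{"dx":0,"dy":0,"dz":0,"rx":0,"ry":0,"rz":-9,"jaw":0},{"dx":0,"dy":0,"dz":0,"rx":0,"ry":0,"rz":0,"jaw":0},{"dx":0,"dy":0,"dz":0,"rx":0,"ry":0,"rz":0,"jaw":0}]'
python3 - <<'E'
from w import *
go((.5517,-.173,.251),78.6)
d,K,T=cam("scene");im=d["pixels"][270:430,90:260];save("s5",cv2.resize(im,(680,600)))
s=state();d,K,T=cam("wrist");M=R.from_rotvec(s["tool_rot"]).as_matrix()
q=(blue(d,K,T)-s["eef_pos"])@M;q=q[(np.abs(q[:,0])<.05)&(np.abs(q[:,1])<.04)]
t=q[q[:,2]<np.percentile(q[:,2],5)+.006];print("handle in tool",np.percentile(q[:,2],[5,95]),cv2.minAreaRect(t[:,:2].astype(np.float32)*1000))
E
```

```text
clock: 11.1
eef_pos: [0.5513, -0.1727, 0.2518]
tool_rot: [0.317, 3.125, -0.0]
ft_force: [-0.2, 0.6, -0.9]
gripper_width: 0.134
gripper_force: 48.9
eef [ 0.5513 -0.1727  0.2518] tooly yaw 78.42 tilt 0.01 shift cm [-0.05 -0.02  0.08] rz -0.2 F [-0.2  0.6 -0.9] w 0.134 gf 48.897271156311035 t 11.1
handle in tool [0.13902283 0.16882975] ((0.4045867919921875, -0.3116321563720703), (11.556594848632812, 39.64974594116211), 89.99949645996094)
```

View pics/s5.png

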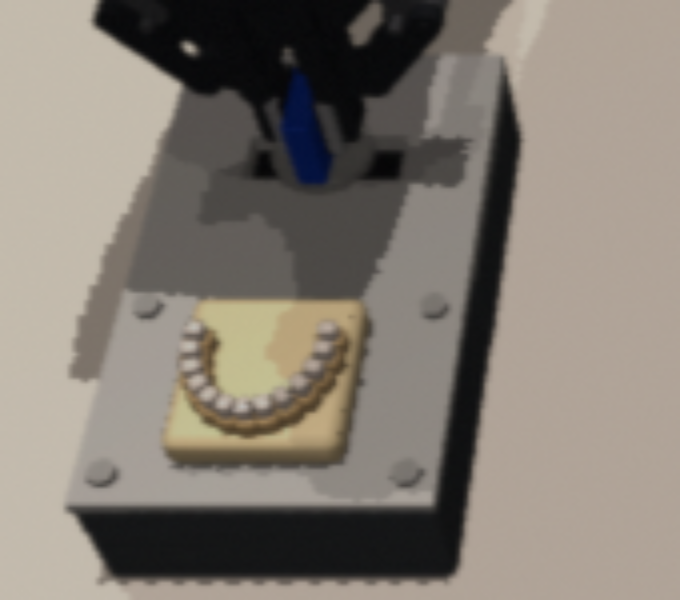

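The view shows the handle (305,130) turned across the slot, with the collar low over the plate. I'll lower to contact and release.

```bash
python3 -m creep '[{"dx":0,"dy":0,"dz":0.1,"rx":0,"ry":0,"rz":0,"jaw":0},{"dx":0,"dy":0,"dz":0,"rx":0,"ry":0,"rz":0,"jaw":0},{"dx":0,"dy":0,"dz":0,"rx":0,"ry":0,"rz":0,"jaw":0}]'
```

```text
clock: 11.58
eef_pos: [0.5513, -0.1727, 0.2511]
tool_rot: [0.313, 3.125, -0.0]
ft_force: [-2.1, 0.3, 6.5]
gripper_width: 0.131
gripper_force: 49.9
```

```bash
python3 -m creep '[{"dx":0,"dy":0,"dz":0,"rx":0,"ry":0,"rz":0,"jaw":20},{"dx":0,"dy":0,"dz":0,"rx":0,"ry":0,"rz":0,"jaw":35},{"dx":0,"dy":0,"dz":0,"rx":0,"ry":0,"rz":0,"jaw":50},{"dx":0,"dy":0,"dz":0,"rx":0,"ry":0,"rz":0,"jaw":60},{"dx":0,"dy":0,"dz":0,"rx":0,"ry":0,"rz":0,"jaw":60},{"dx":0,"dy":0,"dz":-2,"rx":0,"ry":0,"rz":0,"jaw":60},{"dx":0,"dy":0,"dz":-3,"rx":0,"ry":0,"rz":0,"jaw":60},{"dx":0,"dy":0,"dz":-3,"rx":0,"ry":0,"rz":0,"jaw":60},{"dx":0,"dy":0,"dz":-3,"rx":0,"ry":0,"rz":0,"jaw":60},{"dx":0,"dy":0,"dz":0,"rx":0,"ry":0,"rz":0,"jaw":60},{"dx":0,"dy":0,"dz":0,"rx":0,"ry":0,"rz":0,"jaw":60}]'
python3 - <<'E'
from w import *
for n in("scene","wrist"):
    d,K,T=cam(n);q=blue(d,K,T);q=q[np.hypot(q[:,0]-.5515,q[:,1]+.173)<.05];t=q[q[:,2]>.104]
    print(n,len(q),np.percentile(q[:,2],[2,98]),cv2.minAreaRect(t[:,:2].astype(np.float32)*1000))
    if n=="scene":a=cv2.resize(d["pixels"][230:410,100:460],(800,400))
save("s6",a);print(state()["ft_force"],state()["clock"])
E
```

```text
clock: 12.95
eef_pos: [0.5512, -0.1727, 0.3601]
tool_rot: [-0.311, -3.126, -0.0]
ft_force: [1.1, -0.0, -0.1]
gripper_width: 0.594
gripper_force: 0.0
scene 239 [0.07585136 0.11302007] ((553.195556640625, -173.1012420654297), (11.64834213256836, 39.14554214477539), 75.75569152832031)
wrist 1207 [0.0794813  0.11255226] ((550.8801879882812, -173.15304565429688), (11.059996604919434, 39.4214973449707), 78.83096313476562)
[-0.3517222   0.1357902  -1.35859716] 13.05
```

View pics/s6.png

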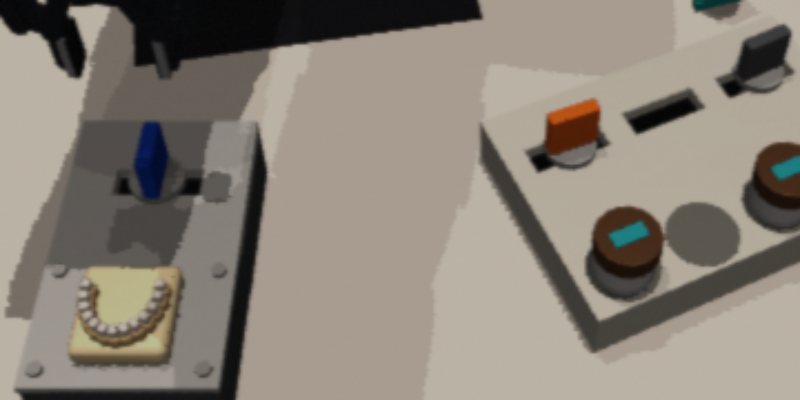

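The picture shows the blue key (150,160) upright and square across the slot, about 1 mm from its centre, with its top at 0.112. The orange and grey keys are still in place and the gripper is clear.

```bash
python3 -c "
from bench import finish_job
print(finish_job())"
```

```text
the job is handed in; nothing more can be done
None
```

The job is handed in at about 13 s: the blue T-key is seated in the carrier's slot, turned a quarter across it and released upright within about 2 mm of centre, with the orange and grey keys untouched; no verdict came back.

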